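# Slide a preamp board into its test position and latch it

## Task

Slide the board carrier along the rails of the test jig, pushing slowly and gently with a fingertip on its raised end bar, until you feel it drop into the locating notches and it sits level on the rails. Then swing the hold-down clip fully round over the carrier's edge with a fingertip. Nothing needs gripping: never lift the carrier off its rails, do not touch the glass valves on the board, and leave the loose parts lying around where they are.

Things in the scene. Friction and masses are not known exactly. Their poses are not given: they have to be found in the camera images.
- jig: Test jig fixed to the bench: grey base plate 376 x 210 x 12 mm with two parallel aluminium rails. Origin: on the bench surface, midway between the rails. x runs along the rails, from the open loading end (-x) to the test position (+x); y across; z up. Between the rails it is open, 78 mm wide; a spring-pin block there (x = 15 to 85 mm) ends 40 mm above the bench.
- rails (a point): On the jig at x = 0, y = 0, level with the rail tops, 40 mm above the bench; axes the jig's. The rails run from x = -165 to +165 mm, tops 39 to 61.5 mm either side of the middle; outside them side guides 6 mm thick, 50 mm high, keep the carrier straight with 1.5 mm play a side. End stops 56 mm high at x = 150 mm, 30 mm past the notch position; behind them a box 58 mm high to x = 194 mm.
- seat (a point): Where the carrier's origin comes to lie once its lugs have dropped into the four notches in the rail tops: on the jig at x = 50, y = 0, z = 34 mm. Axes the jig's. The notches are 17 mm long and 7 mm deep. Push at 20 to 40 mm/s near here: at 100 mm/s the lugs slam into the notch ends, at 300 mm/s they jump the notches.
- carrier: The loose board carrier: dark slab 140 long (x) x 120 wide (y) x 10 mm, about 0.46 kg (+-30 percent), the preamp board on top. Origin: in the middle, level with the undersides of its lugs, so 40 mm above the bench while sliding, 34 mm when located. Axes the jig's. Slab from 6 to 16 mm above the origin; valves reach 76 mm, other parts 44 mm. Sliding takes 2 to 5 N.
- lugs (a point): A point at the carrier's origin. Its four lugs, 13 mm long and 6 mm high under the corners, run on the rails. The front pair runs nearer the guides than the rear pair, so all four fall into their notches together, at one place only: the carrier drops 6 mm, rests on the rail tops, has 2 mm play each way along them, and then stops dead against the notch ends.
- push_face (a point): Middle of the carrier's rear face, towards the loading end (70 mm behind the carrier's origin, 18.5 mm above it): an upright flat face 80 mm wide, the slab's edge with a plain aluminium bar standing on it, from 6 to 31 mm above the carrier's origin (bar 10 mm thick along x). Push here, towards the jig's +x.
- valves: The two glass valves on the carrier's board, upright, 25 mm across, from 17.5 to 76 mm above the carrier's origin, at x = 36, y = +26 and -26 mm in the carrier's axes. Origin and axes are the carrier's. Fragile: not to be touched.
- clip (a joint): Swivel hold-down clip on the jig's +y side, rad: at 0 it points along the jig's -x, clear of the carrier; growing values turn it counter-clockwise seen from above; at 1.57 it points along -y, square across the rail and the carrier's edge; stop at 1.62. Light friction (1 N at the thumb pin), stays where left. It passes 2 mm above a located carrier, but strikes one that still rides high.
- clip_pivot (a point): The clip's vertical pivot axis, at the height of the bar's underside: on the jig at x = 65, y = 84, z = 52 mm. Axes the jig's. The clip is a flat steel bar 14 mm wide, 4 mm thick, reaching 40 mm from here; the screw head here ends 60 mm above the bench.
- clip_pin (a point): Middle of the clip's upright thumb pin, 32 mm from the pivot: a black-sleeved pin 10 mm in diameter standing on the bar, from 56 to 86 mm above the bench (this point at 71 mm). Push the pin sideways to turn the clip.
- spare_valve: Bystander: spare glass valve upright in a socket, 32 mm across, 61 mm tall. Origin under its centre.
- can_cap: Bystander: upright can capacitor, 35 mm across, 46 mm tall. Origin under its centre.
- heatsink: Bystander: finned aluminium heat sink 40 x 36 x 32 mm. Origin under its centre.
- volume_knob: Bystander: aluminium volume knob 38 mm across, 22 mm tall. Origin under its centre.
- screwdriver: Bystander: screwdriver lying on the bench.
- solder_reel: Bystander: small reel 60 mm across, 39 mm tall. Origin under its centre.
- flux_jar: Bystander: jar 48 mm across, 50 mm tall. Origin under its centre.

How it is judged (in metres and radians):
On the way, in this order (a step that is already met when the one before it is completed fails the run):
1. the carrier has dropped into the locating notches and lies level, the clip still open (z of carrier in the frame of jig below 0.0365 m and x of carrier in the frame of jig between 0.045 and 0.055 m and angle between carrier's own z axis and vertical below 0.035 rad and value of joint clip below 0.5 rad), for 0.2 s.
2. the clip is swung over the carrier's edge (value of joint clip above 1.25 rad), for 0.2 s.
At the end, for the whole second after the job is handed in: The carrier lies level in its notches (within 2.5 mm of its located height, 5 mm along the rails and 2 degrees), at rest, and the clip lies across its edge, turned to more than 1.25 rad (z of carrier in the frame of jig below 0.0365 m and x of carrier in the frame of jig between 0.045 and 0.055 m and angle between carrier's own z axis and vertical below 0.035 rad and value of joint clip above 1.25 rad and linear speed of carrier below 0.01 m/s and velocity of joint clip between -0.05 and 0.05 rad/s); the robot touches nothing.
It fails at once if the carrier is lifted off its rails (more than 8 mm above its sliding height, or tipped more than 8 degrees) (z of carrier in the frame of jig above 0.048 m or angle between carrier's own z axis and vertical above 0.14 rad).
It fails at once if the carrier is shoved or squeezed with more than 80 N (contact force between the fingers and carrier above 80 N).
It fails at once if a glass valve on the board is touched (contact force between valves and anything else above 0.3 N).
It fails at once if a loose part lying around is moved by more than 20 mm (distance of any of spare_valve, can_cap, heatsink, volume_knob, screwdriver, solder_reel, flux_jar from where it was at the start of the episode above 0.02 m).
It also fails if it takes over 46 s, if anything falls off the work surface, if the arm or the gripper's body presses on something with over 40 N, if the wrist force passes 120 N, or if a joint passes its speed limit or range.

## Robot

A 6-joint arm with a two-finger parallel gripper is mounted at the origin on the work surface. World frame = base frame: x ahead of the robot, y to its left, z up, the work surface at z = 0. Lengths are in m, angles in degrees, forces in N, time in s.
With the tool pointing down it reaches from about 0.25 to 0.725 m from the base axis. Payload 9.7 kg.
Tool frame: the origin (TCP) lies at the very end of the fingers, on their centre line; the grasp point (between the pads) lies 19 mm behind it; z points along the fingers, y is the direction in which the jaws open and shut (so a half turn about z gives the same grasp; the last joint's range is limited). The gripper opens to 85 mm and grips with 20 to 120 N. Pads are 22 mm wide; open, the fingers measure 114 mm over their backs; the gripper's body (76 mm by 85 mm) begins 54 mm behind the grasp point. The pads swing forward as they close: fully open they stand 13 mm farther back than shut.
Start: joints at [-70.646, 4.979, 10.078, 95.1, 0, 90], TCP at [0.182, -0.519, 0.231] pointing down, gripper open.
Joint ranges: [-179.16, 179.16], [-48.56, 103.87], [-65.8, 70.77], [-126.05, 130.52], [-82.76, 87.17], [-180, 180]. Speed limits (degrees/s): [127.2, 127.2, 147.25, 180, 180, 180].

## Interface

Orientations are given as [roll, pitch, yaw] about the fixed x, y, z axes, in that order (R = Rz(yaw) Ry(pitch) Rx(roll)).
In Python, from workcell import bot gives the robot as it stands.
- The arm moves only by the shell command python3 -m pendant 'ROWS' [FORCE]. ROWS is JSON, a list that holds one entry, the list of rows, each a list of 7 numbers: the shift along the tool's x, y, z in cm, then the turn, a rotation vector about the tool's x, y, z in rad, then the opening in per cent of the stroke, from 0 (shut) to 100 (fully open). In form: [[[dx, dy, dz, ax, ay, az, gripper], ...]]. A call has 1 to 5 rows; each row shifts and turns the pose as measured when the row begins, along the tool's axes as they then stand; what a row does not reach is not made up. A row lasts 1/12 s, in which the tool goes at most 41.7 mm and 7.16 degrees, less where a joint would pass 70% of its speed; a pose out of reach is approached as far as the arm can. A call with a gripper value outside its range is refused whole. The fingers move at their own pace and stop on an object; FORCE is the grip in N (left out, the last holds). Time passes only in rows, so rows that do not move let the fingers close. It gives the time, the measured TCP pose, the force and the opening at its end, in the units of the state.
- bot.get_obs(): the state, without advancing time (a new reading comes with each control period).
- bot.camera(name): name is "scene" or "top" or "wrist"; returns the picture (420x560x3 uint8, red, green, blue); there is no depth.
- bot.get_calibration(name): a dict with "intrinsics" (3x3 intrinsics, pixels), "pose" (4x4, takes a point from camera to world coordinates); the wrist camera has in their place "T_tool_cam" (4x4, takes a point from camera to tool coordinates, whose origin is the TCP and whose axes are the flange's). Camera axes: x right, y down, z forward; pixel columns grow to the right and rows downward; lengths in m; the calibration is good to about 2 mm. A picture is of the moment at which its call begins: read the wrist's pose just before it. get_calibration takes no time and is no camera call.
- bot.job_done(): hands the job in, once; it reports no verdict.
Trained networks look in the newest picture that a camera, given by its name, has taken for a name from the list of things; names that differ only in an ending like _2 or _b are one class to them, and where a whole thing is asked for, a point or a joint stands for the part that bears it (a point fixed in the world has none). Each returns a list of dicts, best first, with "confidence" (0 to 1); they miss things now and then, are a little off and sometimes report something else, mostly with a low value. They report only what shows in the picture. A call takes as long as a camera call.
- bot.masks_of(camera, thing): "pixels" (420x560 bool, what is visible of it) and "extent" ([left, top, right, bottom] in pixels, round what is visible of it).
- bot.mark_of(camera, thing): "uv" ([column, row] in pixels: a listed point, or the origin of a listed thing).
The state is a dict: "time": time; "q": joint angles; "qd": joint speeds; "joint_efforts": joint torques, N m; "ee_pos": TCP position; "tcp_rot": TCP orientation; "wrist_force": force on the tool from outside, world axes, zero at the start; "torque": the same for the moment, N m; "opening": finger opening in m.
Only numpy, scipy, OpenCV 4.12 (cv2) and the standard library are available. Lean on these libraries where they do the work, as an engineer would, in place of code of your own. Each camera call takes 0.05 s, during which the arm holds its last target. There are 200 camera calls.

## Working session

There is one attempt and no reset: what is moved stays moved. The work goes in short steps, Python scripts to look and compute and a shell command to move; the robot and the scene stay as the last step left them, time stands still between calls to the robot, and variables do not carry over. Pictures are saved under pics/ and viewed, about 8 in all and at most 12, crops included, and the job is handed in when it is done.

```bash
mkdir -p pics; ls; python3 - <<'E'
from workcell import bot
import cv2, numpy as np
np.set_printoptions(precision=4,suppress=True)
o=bot.get_obs(); print(o)
ims=[]
for c in ("scene","top"):
    im=bot.camera(c); ims.append(im); cv2.imwrite(f"pics/{c}0.png",im[:,:,::-1])
    k=bot.get_calibration(c); print(c,k["intrinsics"],k["pose"])
    for t in ["jig","rails","seat","carrier","lugs","push_face","clip_pivot","clip_pin","valves"]:
        print(t,[(np.round(m["uv"],1),round(m["confidence"],2)) for m in bot.mark_of(c,t)][:3])
print(bot.get_calibration("wrist"))
print(bot.get_obs()["time"])
E
```

```text
pics
{'time': 0.0, 'q': array([-70.6475,   5.0088,  10.0345,  95.0993,   0.0012,  90.0004]), 'qd': array([-0.0722, -0.0079,  0.017 ,  0.0708, -0.1513,  0.0524]), 'joint_efforts': array([  0.0035, -52.0383,  46.4808,   0.0163,   0.0001,   0.    ]), 'ee_pos': array([ 0.1822, -0.5187,  0.2306]), 'tcp_rot': array([-179.9265,   -0.0012,   19.3522]), 'wrist_force': array([ 0.7363, -0.1774,  0.0134]), 'torque': array([ 0.0049, -0.0145,  0.0047]), 'opening': 0.085739937830801}
scene [[522.3067   0.     278.3732]
 [  0.     522.3067 205.4439]
 [  0.       0.       1.    ]] [[ 0.0952  0.5423 -0.8348  1.6993]
 [ 0.9952 -0.033   0.092  -0.1138]
 [ 0.0223 -0.8395 -0.5429  0.7843]
 [ 0.      0.      0.      1.    ]]
jig [(array([269.5, 224.7]), 0.93)]
rails [(array([270.4, 208.7]), 0.61)]
seat [(array([284.9, 215.5]), 0.92), (array([268.4, 210.6]), 0.54)]
carrier [(array([243.5, 211.3]), 0.68)]
lugs [(array([246. , 214.5]), 0.61)]
push_face [(array([218.2, 204.1]), 0.62), (array([313.8, 259.7]), 0.5), (array([244.7, 211.7]), 0.4)]
clip_pivot [(array([294.7, 192.1]), 0.92)]
clip_pin [(array([289.2,
[... 433 characters left out ...]
[(array([275. , 221.9]), 0.79)]
carrier [(array([315.5, 226.7]), 0.85), (array([129.5, 225. ]), 0.38)]
lugs [(array([312.1, 223.3]), 0.75), (array([437.4, 215.5]), 0.68)]
push_face [(array([341.9, 228.3]), 0.62)]
clip_pivot [(array([266.6, 249.4]), 0.83)]
clip_pin [(array([280.7, 250.9]), 0.44)]
valves [(array([310.1, 222.4]), 0.53), (array([276.7, 251.4]), 0.37)]
{'intrinsics': array([[369.6289,   0.    , 280.0649],
       [  0.    , 369.6289, 208.7207],
       [  0.    ,   0.    ,   1.    ]]), 'T_tool_cam': array([[ 0.0008, -0.9606, -0.2779,  0.0697],
       [ 1.    ,  0.0009, -0.0003,  0.0005],
       [ 0.0005, -0.2779,  0.9606, -0.1426],
       [ 0.    ,  0.    ,  0.    ,  1.    ]])}
1.0
```

```bash
python3 - <<'E'
import cv2
a=cv2.imread("pics/top0.png")[120:320,140:460]; b=cv2.imread("pics/scene0.png")[120:320,130:450]
cv2.imwrite("pics/v1.png",cv2.resize(a,(800,500),interpolation=cv2.INTER_CUBIC))
cv2.imwrite("pics/v2.png",cv2.resize(b,(800,500),interpolation=cv2.INTER_CUBIC))
E
```

```text
(no output)
```

View pics/v1.png

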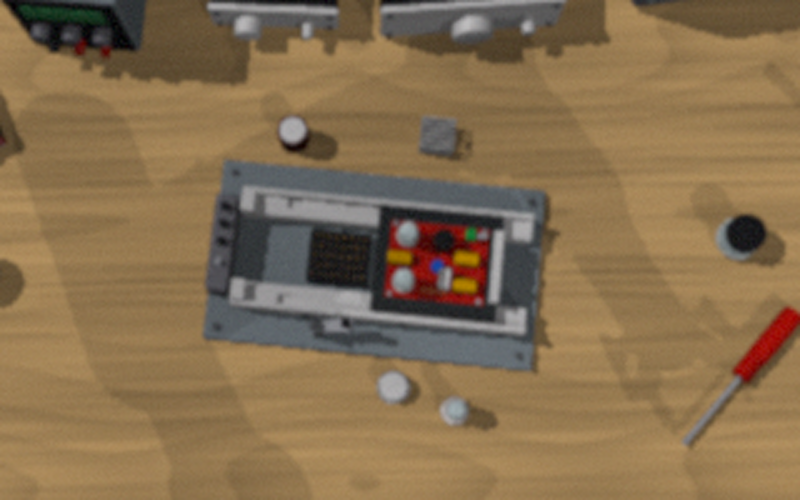

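View pics/v2.png

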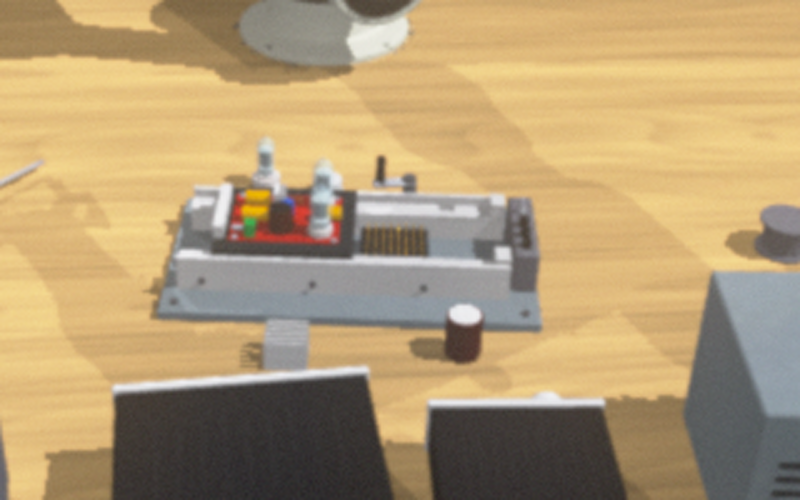

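```bash
cat > h.py <<'E'
import numpy as np
from workcell import bot
from scipy.spatial.transform import Rotation as R
np.set_printoptions(precision=4,suppress=True)
def ray(cam,uv,z,pose=None):
    "pixel -> world point at height z"
    k=bot.get_calibration(cam); K=k["intrinsics"]; T=k["pose"] if pose is None else pose
    d=T[:3,:3]@np.linalg.solve(K,[uv[0],uv[1],1]); return T[:3,3]+d*(z-T[2,3])/d[2]
def tool(o=None):
    o=o or bot.get_obs(); T=np.eye(4); T[:3,:3]=R.from_euler("xyz",o["tcp_rot"],degrees=True).as_matrix(); T[:3,3]=o["ee_pos"]; return T
E
python3 - <<'E'
from h import *
px=lambda c:(140+(c[0]+.5)/2.5-.5,120+(c[1]+.5)/2.5-.5)
C=[ray("top",px(c),.012)[:2] for c in [(225,160),(545,190),(535,370),(205,340)]]
print("corners",np.array(C),[np.linalg.norm(C[i]-C[(i+1)%4]) for i in range(4)])
m=np.mean(C,0); d=C[0]-C[1]+C[3]-C[2]; yaw=np.degrees(np.arctan2(d[1],d[0])); print("centre",m,"yaw",yaw)
ex=np.array([np.cos(np.radians(yaw)),np.sin(np.radians(yaw))]); ey=np.array([-ex[1],ex[0]])
J=lambda p:np.array([(p[:2]-m)@ex,(p[:2]-m)@ey])*1000
for c,t,uv,z in [("top","rails",(295.7,224.6),.04),("scene","rails",(270.4,208.7),.04),("top","seat",(275,221.9),.034),("scene","seat",(284.9,215.5),.034),
 ("top","pivot",(266.6,249.4),.052),("scene","pivot",(294.7,192.1),.052),("top","pin",(280.7,250.9),.071),("scene","pin",(285.1,185.7),.071),
 ("top","lugs",(312.1,223.3),.04),("scene","lugs",(246,214.5),.04),("top","push",(341.9,228.3),.0585),("scene","push",(218.2,204.1),.0585),("scene","jig",(269.5,224.7),0),
 ("top","barface1",px((504,231)),.071),("top","barface2",px((499,306)),.071)]:
    p=ray(c,uv,z); print(c,t,p,"jig",J(p))
E
```

```text
corners [[ 0.7128  0.1652]
 [ 0.6693 -0.2056]
 [ 0.4616 -0.1851]
 [ 0.5033  0.1883]] [np.float64(0.3733672129426687), np.float64(0.208718906801994), np.float64(0.37571577374443504), np.float64(0.21079985907403162)]
centre [ 0.5867 -0.0093] yaw 83.46333004138673
top rails [ 0.5839 -0.0235  0.04  ] jig [-14.4438   1.1774]
scene rails [ 0.5691 -0.0099  0.04  ] jig [-2.541  17.4628]
top seat [0.5938 0.0347 0.034 ] jig [44.578  -2.0228]
scene seat [0.594  0.0256 0.034 ] jig [35.4931 -3.2832]
top pivot [0.5142 0.0589 0.052 ] jig [59.5333 79.8092]
scene pivot [0.5101 0.0605 0.052 ] jig [60.6461 84.0712]
top pin [0.5072 0.0197 0.071 ] jig [19.8101 82.2985]
scene pin [0.5068 0.0343 0.071 ] jig [34.2299 84.3275]
top lugs [ 0.5866 -0.0698  0.04  ] jig [-60.0972  -6.8106]
scene lugs [ 0.5921 -0.0742  0.04  ] jig [-63.8379 -12.773 ]
top push [ 0.5679 -0.1511  0.0585] jig [-143.0227    2.5223]
scene push [ 0.5676 -0.144   0.0585] jig [-135.9429    3.6592]
scene jig [ 0.5842 -0.0129  0.    ] jig [-3.8484  2.0672]
top barface1 [ 0.6114 -0.1499  0.071 ] jig [-136.8388  -40.5131]
top barface2 [ 0.5281 -0.1412  0.071 ] jig [-137.667    43.2727]
```

```bash
cat >> h.py <<'E'
O=np.array([.586,-.0145]); YAW=83.46
def go(jx,jy,z,yaw=None,n=5,step=.04,rot=.12):
    "print the next rows (tool cm, rad) from here towards a jig point"
    yaw=YAW if yaw is None else yaw
    T=tool(); e=np.radians(YAW); t=np.r_[O+jx*np.array([np.cos(e),np.sin(e)])+jy*np.array([-np.sin(e),np.cos(e)]),z]
    Rt=R.from_euler("xyz",[180,0,yaw],degrees=True).as_matrix()
    print("left world",t-T[:3,3])
    for i in range(n):
        d=t-T[:3,3]; s=d*min(1,step/max(np.linalg.norm(d),1e-9)); r=R.from_matrix(T[:3,:3].T@Rt).as_rotvec(); r*=min(1,rot/max(np.linalg.norm(r),1e-9))
        print(np.round(np.r_[T[:3,:3].T@s*100,r],2).tolist()); T[:3,3]+=s; T[:3,:3]=T[:3,:3]@R.from_rotvec(r).as_matrix()
E
python3 -c "
from h import *
go(-.17,0,.2,n=14)"
```

```text
left world [ 0.3844  0.3355 -0.0313]
[3.71, -1.48, 0.24, -0.0, 0.0, -0.12]
[3.86, -1.03, 0.24, -0.0, 0.0, -0.12]
[3.95, -0.56, 0.24, -0.0, 0.0, -0.12]
[3.99, -0.08, 0.24, -0.0, 0.0, -0.12]
[3.97, 0.4, 0.24, -0.0, 0.0, -0.12]
[3.9, 0.87, 0.24, -0.0, 0.0, -0.12]
[3.76, 1.33, 0.24, -0.0, 0.0, -0.12]
[3.58, 1.77, 0.24, -0.0, 0.0, -0.12]
[3.34, 2.19, 0.24, -0.0, 0.0, -0.12]
[3.05, 2.57, 0.24, -0.0, 0.0, -0.04]
[2.95, 2.69, 0.24, 0.0, -0.0, 0.0]
[2.95, 2.69, 0.24, -0.0, -0.0, -0.0]
[2.3, 2.1, 0.19, -0.0, -0.0, -0.0]
[0.0, 0.0, 0.0, -0.0, 0.0, -0.0]
```

```bash
python3 -m pendant '[[[3.7,-1.5,0.2,0,0,-0.12,0],[3.9,-1.0,0.2,0,0,-0.12,0],[3.9,-0.6,0.2,0,0,-0.12,0],[4.0,-0.1,0.2,0,0,-0.12,0],[4.0,0.4,0.2,0,0,-0.12,0]]]'
python3 -c "
from h import *
go(-.17,0,.2,n=5)"
```

```text
time: 1.42
ee_pos: [0.3316, -0.3869, 0.2199]
tcp_rot: [180.0, 0.1, 54.2]
wrist_force: [0.9, -1.2, -1.0]
opening: 0.0256
left world [ 0.235   0.2035 -0.0199]
[3.88, 0.92, 0.25, -0.0, 0.0, -0.12]
[3.75, 1.38, 0.25, -0.0, 0.0, -0.12]
[3.55, 1.82, 0.25, -0.0, 0.0, -0.12]
[3.31, 2.23, 0.25, -0.0, 0.0, -0.12]
[3.02, 2.61, 0.26, -0.0, 0.0, -0.03]
```

```bash
python3 -m pendant '[[[3.9,0.9,0.3,0,0,-0.12,0],[3.8,1.4,0.3,0,0,-0.12,0],[3.6,1.8,0.3,0,0,-0.12,0],[3.3,2.2,0.3,0,0,-0.12,0],[3.0,2.6,0.3,0,0,-0.03,0]]]'
python3 -c "
from h import *
go(-.17,0,.2,n=4)"
```

```text
time: 1.83
ee_pos: [0.4858, -0.2468, 0.2054]
tcp_rot: [179.9, 0.2, 85.1]
wrist_force: [0.3, -0.9, 0.7]
opening: 0.0002
left world [ 0.0808  0.0634 -0.0054]
[2.73, 2.92, 0.21, 0.0, 0.0, 0.03]
[2.81, 2.84, 0.21, -0.0, 0.0, -0.0]
[1.6, 1.62, 0.12, -0.0, 0.0, -0.0]
[0.0, 0.0, 0.0, -0.0, 0.0, -0.0]
```

```bash
python3 -m pendant '[[[2.7,2.9,0.2,0,0,0.03,0],[2.8,2.8,0.2,0,0,0,0],[1.6,1.6,0.1,0,0,0,0],[0,0,0,0,0,0,0]]]'
python3 - <<'E'
from h import *
import cv2
go(-.17,0,.2,n=1); T=tool(); im=bot.camera("wrist")
TC=T@bot.get_calibration("wrist")["T_tool_cam"]; K=bot.get_calibration("wrist")["intrinsics"]
np.save("TC1.npy",TC)
e=np.radians(YAW); out=im[:,:,::-1].copy()
def pix(x,y,z):
    p=np.r_[O+x*np.array([np.cos(e),np.sin(e)])+y*np.array([-np.sin(e),np.cos(e)]),z,1]; c=np.linalg.inv(TC)@p; u=K@c[:3]; return u[:2]/u[2]
for p in [(-.132,-.04,.071),(-.132,.04,.071),(-.165,.039,.04),(-.165,-.039,.04),(-.165,.0615,.04),(-.165,-.0615,.04),(.065,.084,.06),(.033,.084,.086),(.033,.084,.056)]:
    u=pix(*p); print(p,u); cv2.drawMarker(out,tuple(int(v) for v in np.round(u)),(255,0,255),0,9,1)
cv2.imwrite("pics/w1.png",out)
for t in ["push_face","clip_pin","clip_pivot"]: print(t,[(np.round(m["uv"],1),round(m["confidence"],2)) for m in bot.mark_of("wrist",t)][:2])
E
```

```text
time: 2.17
ee_pos: [0.573, -0.1738, 0.1985]
tcp_rot: [179.9, 0.1, 83.8]
wrist_force: [1.1, -0.9, -0.2]
opening: -0.0002
left world [-0.0064 -0.0096  0.0015]
[-1.02, -0.53, -0.15, 0.0, 0.0, 0.01]
(-0.132, -0.04, 0.071) [328.0665 161.5579]
(-0.132, 0.04, 0.071) [218.9163 160.7603]
(-0.165, 0.039, 0.04) [227.4494 194.2922]
(-0.165, -0.039, 0.04) [320.4853 194.9418]
(-0.165, 0.0615, 0.04) [200.5809 194.1046]
(-0.165, -0.0615, 0.04) [347.2914 195.129 ]
(0.065, 0.084, 0.06) [ 137.3832 -163.3038]
(0.033, 0.084, 0.086) [ 126.1403 -124.887 ]
(0.033, 0.084, 0.056) [144.6239 -97.6222]
push_face [(array([280., 158.]), 0.59)]
clip_pin []
clip_pivot [(array([458.4,  54.2]), 0.45)]
```

View pics/w1.png

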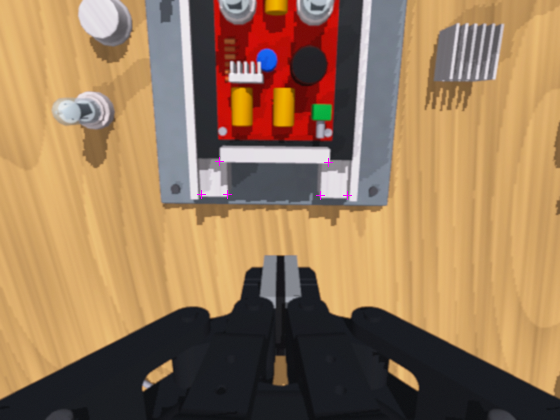

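```bash
python3 -m pendant '[[[-0.5,-0.5,3.7,0,0,0,0],[0,0,3.7,0,0,0,0],[0,0,3.7,0,0,0,0],[0,0,3.7,0,0,0,0],[0,0,0,0,0,0,0]]]'
python3 -c "
from h import *
go(-.145,0,.05,n=3,step=.01)"
```

```text
time: 2.78
ee_pos: [0.5624, -0.1896, 0.0527]
tcp_rot: [179.2, 0.4, 83.1]
wrist_force: [-1.8, 0.7, -0.8]
opening: -0.0001
left world [ 0.007   0.0311 -0.0027]
[0.99, 0.1, 0.08, 0.01, 0.01, -0.01]
[0.99, 0.11, 0.08, -0.0, -0.0, 0.0]
[0.99, 0.11, 0.08, 0.0, -0.0, 0.0]
```

```bash
python3 -m pendant '[[[0.8,0.1,0.1,0.01,0,0,0],[0.8,0.1,0.1,0,0,0,0],[0.5,0.1,0,0,0,0,0],[0.3,0,0,0,0,0,0],[0.3,0,0,0,0,0,0]]]'
python3 -c "
from h import *
go(-.135,0,.05,n=3,step=.003)"
```

```text
time: 3.2
ee_pos: [0.5702, -0.1644, 0.0591]
tcp_rot: [179.5, 0.4, 82.8]
wrist_force: [-1.0, 0.1, -0.5]
opening: 0.0001
left world [ 0.0005  0.0157 -0.0091]
[0.26, -0.03, 0.15, 0.01, 0.01, -0.01]
[0.26, -0.02, 0.15, 0.0, 0.0, 0.0]
[0.26, -0.02, 0.15, -0.0, 0.0, 0.0]
```

```bash
python3 -m pendant '[[[0.3,0,0.2,0,0,0.0,0],[0.3,0,0.2,0,0,0,0],[0.3,0,0.2,0,0,0,0],[0.3,0,0.1,0,0,0,0],[0.3,0,0,0,0,0,0]]]'
python3 -c "
from h import *
go(-.135,0,.05,n=1,step=.003)"
```

```text
time: 3.62
ee_pos: [0.5749, -0.1494, 0.0563]
tcp_rot: [179.0, 0.7, 82.8]
wrist_force: [-0.2, -3.5, 0.4]
opening: -0.0002
left world [-0.0043  0.0008 -0.0063]
[0.01, -0.17, 0.24, 0.02, 0.01, -0.01]
```

```bash
python3 -m pendant '[[[0.3,-0.1,0.2,0.01,0.01,-0.01,0],[0.3,-0.1,0.2,0.01,0,0,0],[0.3,-0.1,0.2,0,0,0,0],[0.3,-0.1,0.2,0,0,0,0],[0.3,-0.1,0.2,0,0,0,0]]]'
python3 -c "
from h import *
go(.039,0,.05,n=1,step=.003)"
```

```text
time: 4.03
ee_pos: [0.5724, -0.1337, 0.0462]
tcp_rot: [-179.8, 0.1, 83.4]
wrist_force: [0.7, -4.9, 2.6]
opening: 0.0002
left world [0.0181 0.1579 0.0038]
[0.3, -0.0, -0.01, -0.0, 0.0, -0.0]
```

```bash
python3 -m pendant '[[[0.4,0,-0.1,0,0,0,0],[0.4,0,-0.1,0,0,0,0],[0.4,0,0,0,0,0,0],[0.4,0,0,0,0,0,0],[0.4,0,0,0,0,0,0]]]'
python3 -c "
from h import *
go(-.031,0,.05,n=1,step=.003)"
```

```text
time: 4.45
ee_pos: [0.574, -0.1115, 0.0465]
tcp_rot: [-179.7, 0.1, 83.4]
wrist_force: [0.8, -4.6, 0.2]
opening: 0.0005
left world [0.0085 0.0662 0.0035]
[0.3, 0.0, -0.02, -0.01, 0.0, -0.0]
```

```bash
python3 -m pendant '[[[0.4,0,-0.1,0,0,0,0],[0.4,0,0,0,0,0,0],[0.4,0,0,0,0,0,0],[0.4,0,0,0,0,0,0],[0.4,0,0,0,0,0,0]]]'
python3 -m pendant '[[[0.3,0,-0.1,0,0,0,0],[0.3,0,0,0,0,0,0],[0.3,0,0,0,0,0,0],[0.3,0,0,0,0,0,0],[0.3,0,0,0,0,0,0]]]'
python3 -c "
from h import *
go(-.031,0,.05,n=1,step=.003)"
```

```text
time: 4.87
ee_pos: [0.5763, -0.089, 0.0473]
tcp_rot: [-179.7, 0.1, 83.4]
wrist_force: [0.7, -2.8, 0.5]
opening: -0.0001
time: 5.28
ee_pos: [0.578, -0.0721, 0.0482]
tcp_rot: [-179.6, 0.1, 83.4]
wrist_force: [0.5, -2.8, -0.8]
opening: 0.0003
left world [0.0045 0.0268 0.0018]
[0.3, 0.02, -0.02, -0.01, 0.0, -0.0]
```

```bash
python3 -m pendant '[[[0.22,0,0,0,0,0,0],[0.22,0,0,0,0,0,0],[0.22,0,0,0,0,0,0],[0.22,0,0,0,0,0,0],[0.22,0,0,0,0,0,0]]]'
python3 -m pendant '[[[0.22,0,0,0,0,0,0],[0.22,0,0,0,0,0,0],[0.22,0,0,0,0,0,0]]]'
python3 -c "
from h import *
go(-.031,0,.05,n=1,step=.003)"
```

```text
time: 5.7
ee_pos: [0.5794, -0.06, 0.0481]
tcp_rot: [-179.6, 0.1, 83.4]
wrist_force: [0.3, -3.8, 0.5]
opening: 0.0002
time: 5.95
ee_pos: [0.5803, -0.0529, 0.0481]
tcp_rot: [-179.6, 0.1, 83.4]
wrist_force: [1.8, -3.8, -0.7]
opening: 0.0002
left world [0.0022 0.0076 0.0019]
[0.29, 0.05, -0.07, -0.01, 0.0, -0.0]
```

Now in small calls, watching the force.

```bash
python3 -m pendant '[[[0.2,0,0,0,0,0,0],[0.2,0,0,0,0,0,0]]]'
python3 -m pendant '[[[0.2,0,0,0,0,0,0]]]'
```

```text
time: 6.12
ee_pos: [0.5808, -0.0485, 0.0481]
tcp_rot: [-179.6, 0.1, 83.4]
wrist_force: [1.4, -3.0, -2.0]
opening: -0.0002
time: 6.2
ee_pos: [0.581, -0.0461, 0.0481]
tcp_rot: [-179.6, 0.1, 83.4]
wrist_force: [-0.2, -3.0, 0.5]
opening: -0.0
```

```bash
python3 -m pendant '[[[0.2,0,0,0,0,0,0]]]'
```

```text
time: 6.28
ee_pos: [0.5812, -0.044, 0.0481]
tcp_rot: [-179.6, 0.1, 83.4]
wrist_force: [0.5, -15.1, 1.1]
opening: -0.0002
```

```bash
python3 -m pendant '[[[0.1,0,0,0,0,0,0]]]'; python3 - <<'E'
from h import *
import cv2
print(bot.get_obs()["wrist_force"])
s=bot.camera("scene")[:,:,::-1]; w=bot.camera("wrist")[:,:,::-1]
a=cv2.resize(s[160:260,190:350],(800,500),interpolation=cv2.INTER_CUBIC); cv2.imwrite("pics/s2.png",a); cv2.imwrite("pics/w2.png",w)
E
```

```text
time: 6.37
ee_pos: [0.5811, -0.044, 0.0481]
tcp_rot: [-179.6, 0.3, 83.4]
wrist_force: [-1.2, -15.0, 0.6]
opening: 0.0004
[ -1.2184 -14.9717   0.6054]
```

View pics/s2.png

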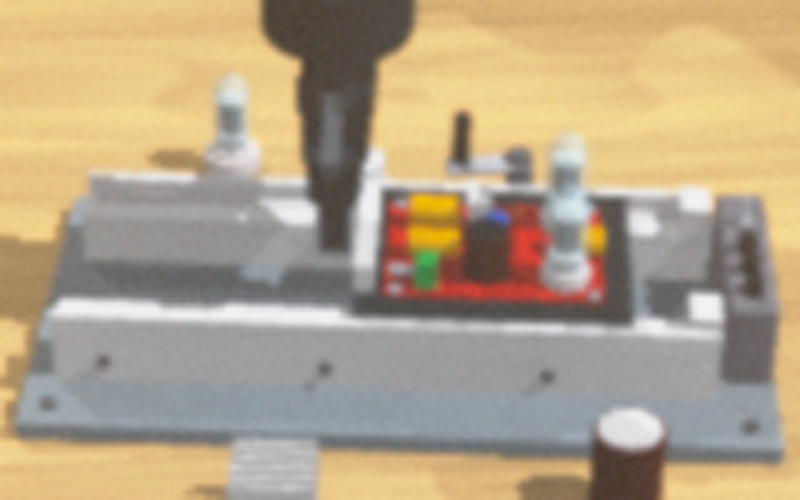

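```bash
python3 -m pendant '[[[-0.3,0,0,0,0,0,0],[-0.6,0,0,0,0,0,0],[-1.0,0,0,0,0,0,0],[-0.5,0,-3,0,0,0,0],[0,0,-4,0,0,0,0]]]'; python3 - <<'E'
from h import *
import cv2
px=lambda c:(140+(c[0]+.5)/2.5-.5,120+(c[1]+.5)/2.5-.5)
e=np.radians(YAW)
def J(p): d=p[:2]-O; return np.array([d@[np.cos(e),np.sin(e)],d@[-np.sin(e),np.cos(e)]])*1000
print("cap",J(ray("top",px((393,387)),.046)),"spare",J(ray("top",px((455,410)),.061)))
go(.028,.110,.13,n=5)
s=bot.camera("scene")[:,:,::-1]
cv2.imwrite("pics/s3.png",cv2.resize(s[160:260,190:350],(800,500),interpolation=cv2.INTER_CUBIC))
for t,z in [("lugs",.034),("clip_pin",.071),("clip_pivot",.052)]: print(t,[(J(ray("scene",m["uv"],z)),round(m["confidence"],2)) for m in bot.mark_of("scene",t)][:2])
E
```

```text
time: 6.88
ee_pos: [0.5739, -0.0677, 0.1108]
tcp_rot: [-178.7, 0.1, 83.5]
wrist_force: [0.8, 0.8, -0.5]
opening: -0.0001
cap [-25.0841 140.3901] spare [-94.3076 159.8282]
left world [-0.094   0.0936  0.0192]
[2.46, -3.12, -0.51, -0.02, 0.0, 0.0]
[2.45, -3.11, -0.57, -0.0, -0.0, -0.0]
[2.45, -3.11, -0.57, -0.0, 0.0, -0.0]
[0.86, -1.09, -0.2, -0.0, 0.0, -0.0]
[0.0, 0.0, 0.0, 0.0, 0.0, -0.0]
lugs [(array([51.0241, -8.3782]), 0.65), (array([-26.0198,  36.0374]), 0.29)]
clip_pin [(array([25.1947, 89.6987]), 0.47)]
clip_pivot [(array([58.537, 62.627]), 0.96)]
```

View pics/s3.png

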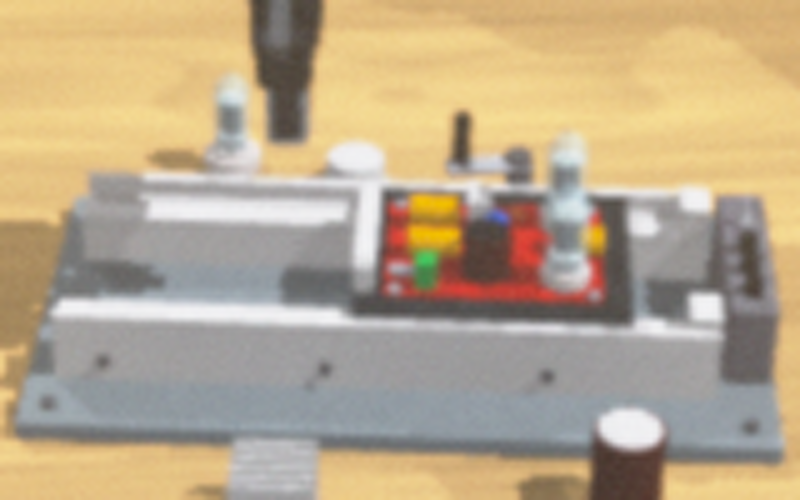

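```bash
python3 - <<'E'
from h import *
import cv2
k=bot.get_calibration("scene"); e=np.radians(YAW)
def pix(x,y,z):
    p=np.r_[O+x*np.array([np.cos(e),np.sin(e)])+y*np.array([-np.sin(e),np.cos(e)]),z,1]; u=k["intrinsics"]@(np.linalg.inv(k["pose"])@p)[:3]; u=u[:2]/u[2]; return np.round((u-[190,160]+.5)*5-.5,1)
for n,p in dict(topL=(.05,-.06,.05),topH=(.05,-.06,.056),gin=(.05,-.0615,.05),gout=(.05,-.0675,.05),gfoot=(.05,-.0675,.012),bartopL=(-.018,-.04,.065),bartopH=(-.018,-.04,.071),gL=(-.1,-.0675,.05),gfL=(-.1,-.0675,.012),slabrear=(-.018,-.06,.05),slabfront=(.122,-.06,.05)).items(): print(n,pix(*p))
a=cv2.imread("pics/s3.png",0)
for c in (420,500,570): print(c,a[285:345:3,c])
print(150,a[285:345:3,150])
E
```

```text
topL [495.3 317.3]
topH [495.7 307.3]
gin [495.3 319. ]
gout [495.3 326. ]
gfoot [492.8 388.5]
bartopL [359.4 265.5]
bartopH [359.4 255.4]
gL [189.5 317.1]
gfL [191.9 379.8]
slabrear [357.3 313.3]
slabfront [641.4 321.6]
420 [106 106 103  94  85  82  82  85  83  85  99 130 164 186 185 174 161 158
 156 156]
500 [ 95 100 101 100  98  89  82  80  79  81  84 104 132 171 195 188 170 160
 155 157]
570 [176 161 142 120 105  94  85  82  80  82  80  91 112 152 185 196 185 166
 154 154]
150 [115 134 152 169 181 203 224 234 241 238 233 213 186 165 158 157 158 159
 159 159]
```

```bash
python3 - <<'E'
from h import *
k=bot.get_calibration("scene"); e=np.radians(YAW)
def pix(x,y,z):
    p=np.r_[O+x*np.array([np.cos(e),np.sin(e)])+y*np.array([-np.sin(e),np.cos(e)]),z,1]; u=k["intrinsics"]@(np.linalg.inv(k["pose"])@p)[:3]; return np.round(u[:2]/u[2],1)
print("start valve top",pix(-.062+.036,-.026,.116),"seen 258.9,185.3 (tip ~184.5)")
for z in (.110,.116): print(z,pix(.051+.036,-.026,z),"seen 303.7,186.5")
for z in (.065,.071): print("bar near top rear",z,pix(-.019,-.04,z))
print("start bar",pix(-.132,-.04,.071))
import cv2
a=cv2.imread("pics/scene0.png"); b=cv2.imread("pics/s3.png")
x=cv2.resize(a[170:230,200:280],(400,300),interpolation=cv2.INTER_CUBIC); s=b[50:350,340:740]
cv2.imwrite("pics/cmp.png",np.hstack([x,s]))
E
```

```text
start valve top [258.6 192.1] seen 258.9,185.3 (tip ~184.5)
0.11 [304.6 195.5] seen 303.7,186.5
0.116 [304.7 193.4] seen 303.7,186.5
bar near top rear 0.065 [261.1 212.7]
bar near top rear 0.071 [261.1 210.7]
start bar [215.4 209.3]
```

View pics/cmp.png

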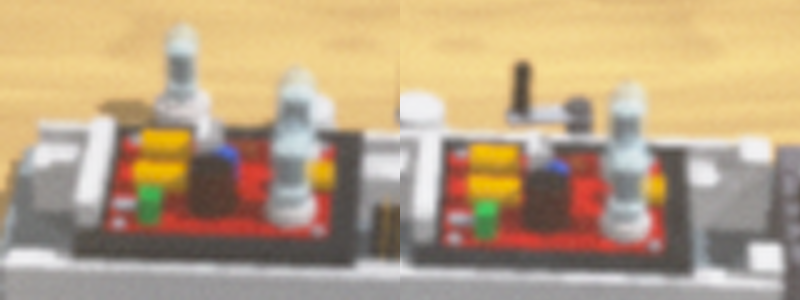

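The valve tops and the bar sit about 2 px lower against the jig than at the start. That is the 6 mm drop, and the dead stop came at x ≈ 51 mm, so the carrier is located. Next is the clip.

```bash
python3 -m pendant '[[[2.4,-3.1,-0.5,-0.02,0,0,0],[2.4,-3.1,-0.5,0,0,0,0],[2.4,-3.1,-0.5,0,0,0,0],[0.8,-1.1,0,0,0,0,0],[0,0,0,0,0,0,0]]]'; python3 - <<'E'
from h import *
import cv2
go(.028,.110,.074,n=3,step=.025)
T=tool(); w=bot.camera("wrist")[:,:,::-1].copy(); c=bot.get_calibration("wrist"); e=np.radians(YAW)
I=np.linalg.inv(T@c["T_tool_cam"])
for p in [(.065,.084,.06),(.033,.084,.086),(.033,.084,.056)]:
    q=np.r_[O+p[0]*np.array([np.cos(e),np.sin(e)])+p[1]*np.array([-np.sin(e),np.cos(e)]),p[2],1]; u=c["intrinsics"]@(I@q)[:3]; u=u[:2]/u[2]; print(p,u)
    cv2.drawMarker(w,tuple(int(v) for v in np.round(u)),(255,0,255),0,11,1)
cv2.imwrite("pics/w3.png",w)
E
```

```text
time: 7.5
ee_pos: [0.4758, 0.0253, 0.1172]
tcp_rot: [-179.3, 0.1, 83.3]
wrist_force: [0.6, -0.2, -0.5]
opening: -0.0001
left world [ 0.0041  0.0006 -0.0432]
[0.06, 0.26, 2.49, -0.01, 0.0, -0.0]
[0.04, 0.17, 1.83, 0.0, -0.0, 0.0]
[0.0, 0.0, 0.0, 0.0, 0.0, 0.0]
(0.065, 0.084, 0.06) [337.4825 162.6393]
(0.033, 0.084, 0.086) [341.908  234.8319]
(0.033, 0.084, 0.056) [334.1977 216.8052]
```

View pics/w3.png

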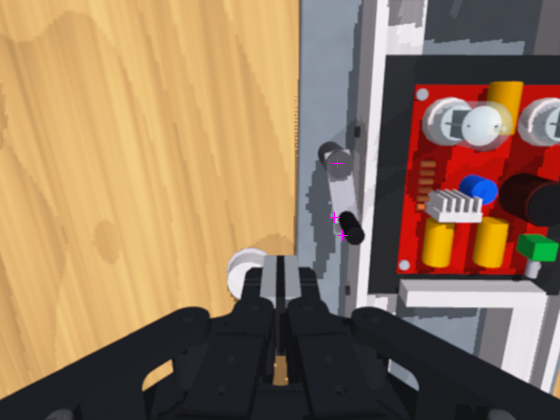

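```bash
python3 -m pendant '[[[0,0,2.2,-0.01,0,0,0],[0,0.2,2.0,0,0,0,0],[0,0.2,0,0,0,0,0]]]'; python3 -c "
from h import *
go(.028,.076,.074,n=6,step=.006)"
```

```text
time: 7.8
ee_pos: [0.4816, 0.0231, 0.0731]
tcp_rot: [180.0, 0.1, 83.4]
wrist_force: [0.1, -0.5, -0.7]
opening: 0.0003
left world [ 0.032  -0.0011  0.0009]
[0.05, 0.6, -0.02, 0.0, 0.0, -0.0]
[0.05, 0.6, -0.02, 0.0, -0.0, -0.0]
[0.05, 0.6, -0.02, 0.0, -0.0, 0.0]
[0.05, 0.6, -0.02, 0.0, -0.0, 0.0]
[0.05, 0.6, -0.02, 0.0, -0.0, 0.0]
[0.02, 0.21, -0.01, 0.0, -0.0, 0.0]
```

```bash
python3 -m pendant '[[[0,0.6,0,0,0,0,0],[0,0.6,0,0,0,0,0],[0,0.6,0,0,0,0,0],[0,0.6,0,0,0,0,0],[0,0.5,0,0,0,0,0]]]'; python3 -c "
from h import *
go(.028,.076,.074,n=1,step=.006);go(.051,.058,.074,n=6,step=.006)"
```

```text
time: 8.22
ee_pos: [0.5142, 0.0173, 0.0737]
tcp_rot: [-179.9, 0.1, 83.3]
wrist_force: [-1.5, -0.8, 0.6]
opening: -0.0
left world [-0.0005  0.0047  0.0003]
[0.46, -0.11, -0.03, -0.0, 0.0, -0.0]
left world [0.02   0.0255 0.0003]
[0.51, 0.31, -0.01, -0.0, 0.0, -0.0]
[0.51, 0.31, -0.01, -0.0, -0.0, -0.0]
[0.51, 0.31, -0.01, 0.0, 0.0, 0.0]
[0.51, 0.31, -0.01, 0.0, -0.0, 0.0]
[0.51, 0.31, -0.01, 0.0, -0.0, 0.0]
[0.2, 0.12, -0.0, 0.0, -0.0, 0.0]
```

```bash
python3 -m pendant '[[[0.5,0.3,0,0,0,0,0],[0.5,0.3,0,0,0,0,0],[0.5,0.3,0,0,0,0,0],[0.5,0.3,0,0,0,0,0]]]'; python3 -c "
from h import *
go(.051,.058,.074,n=2,step=.006)"
```

```text
time: 8.55
ee_pos: [0.5313, 0.0357, 0.0745]
tcp_rot: [-179.9, 0.2, 83.1]
wrist_force: [-2.7, -1.1, -1.1]
opening: -0.0
left world [ 0.0029  0.007  -0.0005]
[0.58, 0.16, 0.04, -0.0, 0.0, -0.01]
[0.16, 0.04, 0.01, 0.0, -0.0, -0.0]
```

```bash
python3 -m pendant '[[[0.4,0.1,0,0,0,0,0],[0.3,0,0,0,0,0,0]]]'; python3 - <<'E'
from h import *
import cv2
w=bot.camera("wrist")[:,:,::-1]; cv2.imwrite("pics/w4.png",w)
go(.053,.058,.074,n=2,step=.003)
E
```

```text
time: 8.72
ee_pos: [0.5337, 0.0436, 0.0744]
tcp_rot: [-179.9, 0.2, 83.2]
wrist_force: [-3.1, -14.9, 0.4]
opening: 0.0001
left world [ 0.0009  0.0015 -0.0004]
[0.16, 0.07, 0.04, -0.0, 0.01, -0.01]
[0.0, 0.0, 0.0, 0.0, -0.0, -0.0]
```

View pics/w4.png

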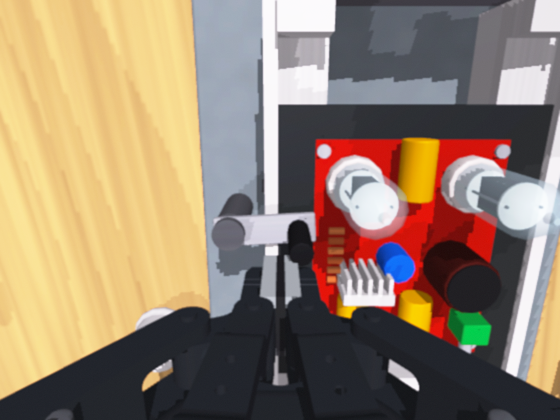

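The clip lies square across the slab edge (pivot at about (230,232), pin at about (300,240)), and the 15 N reaction says it is on its stop. I'm backing away.

```bash
python3 -m pendant '[[[-0.4,0,0,0,0,0,0],[-0.8,0,0,0,0,0,0],[-0.8,0,-1,0,0,0,0],[0,0,-4,0,0,0,0],[0,0,-4,0,0,0,0]]]'; python3 -m pendant '[[[-2,-3,-2,0,0,0,0],[-2,-3,0,0,0,0,0],[0,0,0,0,0,0,0],[0,0,0,0,0,0,0]]]'; python3 - <<'E'
from h import *
import cv2
w=bot.camera("wrist")[:,:,::-1]; s=bot.camera("scene")[:,:,::-1]
b=cv2.resize(s[165:255,210:330],(560,420),interpolation=cv2.INTER_CUBIC)
cv2.imwrite("pics/f.png",cv2.resize(np.hstack([w,b]),(800,300),interpolation=cv2.INTER_AREA)); print(bot.get_obs()["wrist_force"])
E
```

```text
time: 9.18
ee_pos: [0.5272, 0.0231, 0.1601]
tcp_rot: [-179.2, 0.4, 83.3]
wrist_force: [0.9, 0.7, 0.7]
opening: 0.0001
time: 9.52
ee_pos: [0.4649, -0.0115, 0.1929]
tcp_rot: [180.0, 0.2, 83.3]
wrist_force: [-0.2, 0.8, 0.7]
opening: -0.0
[0.4109 0.1725 0.4547]
```

View pics/f.png

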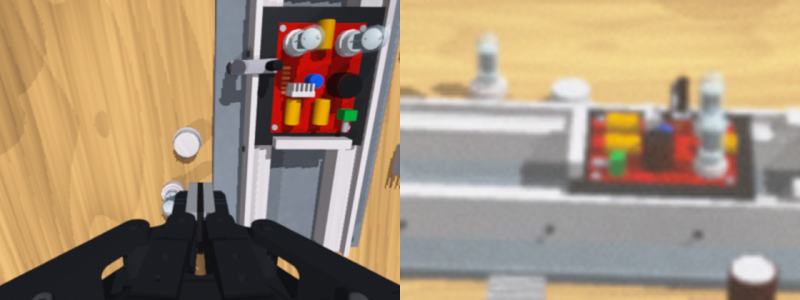

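The clip lies across the carrier's edge, the carrier is seated, the loose parts are where they were, and the arm is clear. I'm handing in.

```bash
python3 -c "
from workcell import bot
print(bot.job_done())"
```

```text
the job is handed in; nothing more can be done
None
```

The carrier is in its notches and the clip is swung over its edge. I handed the job in at about 9.6 s of the 46 s; it reports no verdict.

- **Carrier:** I pushed the end bar with closed fingertips at about 25–55 mm/s, slowing to about 25–30 mm/s near the notches, against 3–5 N. It stopped dead with 15 N at carrier x ≈ 51–52 mm, which is the notch position.
- **Drop:** In the scene picture the valve tops sit about 2 px lower than at the start, which matches the 6 mm drop. This check is only good to about 1 px. The carrier's height and level were not measured any more directly.
- **Clip:** I pushed its thumb pin round until the force rose to 15 N at its stop. The last picture, taken after backing off, shows the bar square across the carrier's edge. I did not measure its angle.
- **Clearances:** No unexpected contact force showed at any step. The valves and the loose parts look undisturbed in the last pictures, and the arm was clear with wrist force below 1 N.
- **Disagreements:** The networks' marks were off by up to about 20 mm in places, so I used the base-plate corners and the wrist picture for the jig's position. The clip also started open by about 0.15 rad rather than exactly 0.

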